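# Fit the tower microphone into its console clamp and hold it

## Task

Swing the red dust cover of the console clamp (the plate with the black post) fully open, then lift the microphone out of its wooden block and lower its steel stem, foot first, through the upper and then the lower brass bushing. Finish while still holding the microphone upright and still, its foot sticking out below the lower bushing but clear of the base plate, so that a colleague can tighten the clamp screws. Leave the cover open and the mug, hand-held radio and binoculars where they are.

Things in the scene. Friction and masses are not known exactly. Their poses are not given: they have to be found in the camera images.
- mic_grip (a point): Centre of the microphone's black round sleeve, where it is gripped: sleeve 24 mm diameter, reaching 30 mm below this point and 20 mm above it; above the sleeve a silver head 32 mm diameter, its top 42 mm above this point. Below the sleeve a steel stem 12 mm diameter, 125 mm long, with a 3 mm chamfered foot (8 mm flat). z axis = along the stem, towards the head. Loose, about 0.25 kg, 197 mm long in all; starts upright in the wooden block.
- mic_foot (a point): The centre of the stem's bottom end, 155 mm below mic_grip along the stem; same axes.
- block: Fixed wooden storage block 70 x 70 x 45 mm, origin at the centre of its underside, z up. The stem stands in a 13 mm blind hole in its middle, 38 mm deep (the foot is 7 mm above the table); lift it straight out.
- bracket: Fixed console clamp. Origin on the table under the centre of its blue column (30 x 30 mm, 110 mm high), z up. Dark base plate 80 x 120 mm, its top 8 mm above the table. Two brass bushing blocks (34 x 34 x 17 mm) one above the other, centred 55 mm from the column axis towards the bracket's -y; both have 16 mm vertical through holes on one axis, with a 2 mm chamfer at the top.
- bore_upper (a point): Centre of the mouth (top face) of the upper bushing, 110 mm above the table; the upper bushing reaches down to 93 mm. Axes as the bracket's.
- bore_lower (a point): Centre of the underside of the lower bushing, 43 mm above the table; the lower bushing reaches up to 60 mm, so its mouth is 50 mm below that of the upper one. Base plate top 35 mm below this point. Axes as the bracket's.
- handle_axis (a point): Point on the vertical hinge axis of the red dust cover, above the column, 112 mm above the table. Axes as the bracket's.
- cover (a joint): Angle of the red dust cover (rad) about the vertical hinge axis, growing anticlockwise seen from above: 0 = closed stop (its tongue lies over the upper bushing's mouth, its post points to the bracket's +y), 1.571 = open stop (tongue points to the bracket's +x, post to its -x). Light friction (about 0.08 N m); stays where it is left. The cover is a 4 mm plate, 26 mm wide, lying 112 to 116 mm above the table.
- cover_post (a point): Centre of the upright black post on the cover, opposite the tongue: 14 mm diameter, 39 mm tall, this point half-way up (135 mm above the table, post top at 155 mm), 60 mm from the hinge axis. Turns with the cover.
- mug: White mug, 80 mm diameter (plus handle), 90 mm tall, origin at the centre of its underside; bystander.
- radio: Black hand-held radio lying flat, 110 x 56 x 34 mm plus a 90 mm aerial towards its +x; origin at the centre of the case's underside; bystander.
- binoculars: Black binoculars lying flat, about 130 x 118 x 50 mm, origin at table height under the middle; bystander.
Not all that is in view belongs to the job. What is meant by the bracket is not orange, and is the smaller of those in its own colour.

How it is judged (in metres and radians):
On the way, in this order (a step that is already met when the one before it is completed fails the run):
1. the dust cover is swung fully open (value of joint cover above 1.42 rad), for 0.2 s.
2. the stem's foot has entered the upper bushing from above and not yet the lower one (z of mic_foot in the frame of bore_upper below -0.005 m and z of mic_foot in the frame of bore_lower above 0.017 m and horizontal distance between mic_foot and bore_upper below 0.01 m and angle between mic_grip's own z axis and vertical below 0.2 rad), for 0.05 s.
At the end, for the whole second after the job is handed in: Cover open (over 1.35 rad); stem through both bushings, within 0.1 rad of upright, foot within 8 mm of the bore axis and at least 2 mm clear of both the lower bushing's underside and the base plate; microphone still, in the fingers (over 1 N), pressed on the clamp by under 15 N (value of joint cover above 1.35 rad and z of mic_foot in the frame of bore_lower between -0.033 and -0.002 m and horizontal distance between mic_foot and bore_lower below 0.008 m and angle between the z axis of mic_grip and the z axis of bore_lower, either way round below 0.1 rad and contact force between the fingers and mic above 1 N and contact force between mic and bracket below 15 N and linear speed of mic below 0.02 m/s); the arm keeps its last pose, push and grip.
It fails at once if the mug is moved by more than 25 mm (distance of mug from where it was at the start of the episode above 0.025 m).
It fails at once if the radio is moved by more than 25 mm (distance of radio from where it was at the start of the episode above 0.025 m).
It fails at once if the binoculars is moved by more than 25 mm (distance of binoculars from where it was at the start of the episode above 0.025 m).
It also fails if it takes over 64 s, if anything falls off the work surface, if the arm or the gripper's body presses on something with over 40 N, if the wrist force passes 120 N, or if a joint passes its speed limit or range.

## Robot

A 6-joint arm with a two-finger parallel gripper is mounted at the origin on the work surface. World frame = base frame: x ahead of the robot, y to its left, z up, the work surface at z = 0. Lengths are in mm, angles in rad, forces in N, time in s.
With the tool pointing down it reaches from about 250 to 800 mm from the base axis. Payload 3.9 kg.
Tool frame: the origin (TCP) lies midway between the tips of the shut fingers; the grasp point (between the pads) lies 19 mm behind it (env.hold_point_z is the distance from the TCP to the grasp point, in mm); z points along the fingers, y is the direction in which the jaws open and shut (so a half turn about z gives the same grasp; the last joint's range is limited). The gripper opens to 85 mm and grips with 20 to 120 N. Pads are 22 mm wide; open, the fingers measure 114 mm over their backs; the gripper's body (76 mm by 85 mm) begins 54 mm behind the grasp point. The pads swing forward as they close: fully open they stand 13 mm farther back than shut.
Start: joints at [-1.18, 0.26, -0.138, 1.173, 0, 1.571], TCP at [199.982, -485.41, 231.304] pointing down, gripper open.
Joint ranges: [-2.78, 2.78], [-0.83, 1.72], [-1.28, 1.37], [-1.9, 2.12], [-1.57, 1.48], [-3.14, 3.14]. Speed limits (rad/s): [2.57, 2.57, 3.14, 3.14, 3.14, 3.14].

## Interface

Orientations are given as a unit quaternion [x, y, z, w].
In Python, from bench import env gives the robot as it stands. Calls block until the motion is done:
- env.goto(position, orientation): joint-space move of the TCP to a pose.
- env.line_to(position, orientation=None, velocity=150, max_force=None): straight line of the TCP; orientation=None keeps the orientation; velocity is the mean speed in mm/s. With max_force (N) it stops when the force on the tool has changed by that much, and returns True; else False.
- env.move_j(angles): joint-space move.
- env.command_gripper(opening, squeeze=None): finger opening in mm; squeeze is the grip in N (None keeps the last); returns when the fingers have stopped.
- env.pause(seconds).
- env.solve_ik(position, orientation): joint angles nearest the present ones, or None.
- env.capture(name): name is "side" or "top" or "wrist"; returns (picture, depth): 384x512x3 uint8, blue, green, red; 384x512 float32, mm along the optical axis (not along the pixel's ray), 0 where there is no reading.
- env.camera_model(name): a dict with "fx", "fy", "cx", "cy" (pixels), "world_to_cam" (4x4, takes a point from world to camera coordinates). Camera axes: x right, y down, z forward; pixel columns grow to the right and rows downward; lengths in mm; the calibration is good to about 2 mm. A picture is of the moment at which its call begins: read the wrist's pose just before it. camera_model takes no time and is no camera call; for the wrist camera it gives the pose at the moment of the call.
A pose or a line that the arm cannot do raises env.PlanningError and nothing moves.
- env.sign_off(): hands the job in, once; it reports no verdict.
Readings, each from a call of its own:
- env.read_t(): time.
- env.read_joints(): joint angles.
- env.read_joint_vel(): joint speeds.
- env.read_tau(): joint torques, N m.
- env.read_tcp_pos(): TCP position.
- env.read_tool_rot(): TCP orientation.
- env.read_ft_force(): force on the tool from outside, world axes, zero at the start.
- env.read_moment(): the same for the moment, N m.
- env.read_finger_gap(): finger opening in mm.
Only numpy, scipy, OpenCV 4.12 (cv2) and the standard library are available. Lean on these libraries where they do the work, as an engineer would, in place of code of your own. Each camera call takes 0.05 s, during which the arm holds its last target. There are 200 camera calls.

## Working session

There is one attempt and no reset: what is moved stays moved. The work goes in short steps, each a Python script; the robot and the scene stay as the last script left them, time stands still between calls to the robot, and variables do not carry over. Pictures are saved under pics/ and viewed, about 8 in all and at most 12, crops included, and the job is handed in when it is done.

```bash
ls; mkdir -p pics; python3 - <<'E'
from bench import env
import cv2,numpy as np
for n in ("top","side"):
    p,d=env.capture(n); cv2.imwrite(f"pics/{n}0.png",p); np.save(f"pics/{n}0.npy",d)
    m=env.camera_model(n); np.save(f"pics/{n}m.npy",m,allow_pickle=True); print(n,m)
print(env.read_t(),env.read_tool_rot(),env.hold_point_z)
E
```

```text
pics
top {'fx': 421.33507924467426, 'fy': 421.33507924467426, 'cx': 248.04513559210918, 'cy': 192.55125802367, 'world_to_cam': array([[ 2.81245755e-04, -9.99883977e-01, -1.52300138e-02,
        -1.92730765e+00],
       [-9.86972940e-01,  2.17274791e-03, -1.60871671e-01,
         5.10462080e+02],
       [ 1.60886097e-01,  1.50768560e-02, -9.86857818e-01,
         1.27608676e+03],
       [ 0.00000000e+00,  0.00000000e+00,  0.00000000e+00,
         1.00000000e+00]])}
side {'fx': 473.5239791717457, 'fy': 473.5239791717457, 'cx': 243.18631211993343, 'cy': 183.98275883486878, 'world_to_cam': array([[-9.59474015e-01, -2.81659597e-01,  8.80260349e-03,
         5.08438320e+02],
       [-1.80292056e-01,  5.89558605e-01, -7.87347081e-01,
         1.83674997e+02],
       [ 2.16574211e-01, -7.57026105e-01, -6.16447149e-01,
         1.26558971e+03],
       [ 0.00000000e+00,  0.00000000e+00,  0.00000000e+00,
         1.00000000e+00]])}
0.1 [ 9.80964833e-01  1.94183454e-01 -1.79310783e-04 -8.66026765e-04] 18.700000000000003
```

View pics/top0.png

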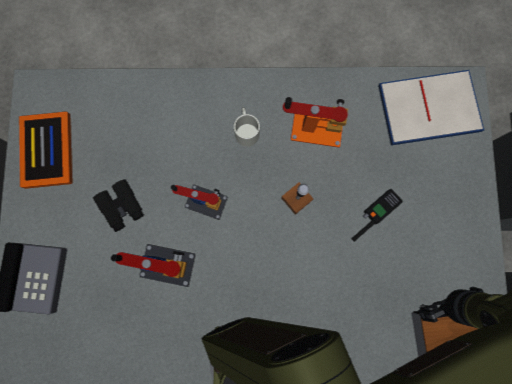

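View pics/side0.png

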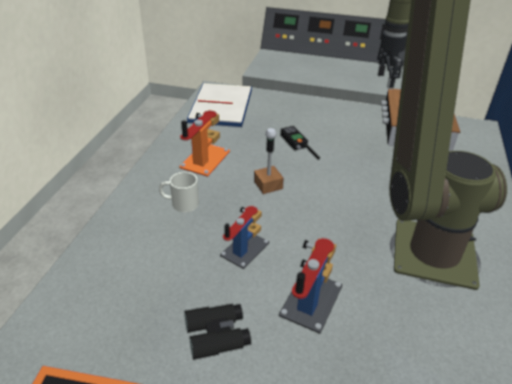

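The top view shows the small blue clamp at about (205,199), post at (175,189). The big blue clamp at (155,264) and the orange one at (318,118) are decoys. The mic head is at (303,190), with the block at (297,198). Next I'll zoom in and measure with depth.

```bash
cat > h.py <<'E'
import numpy as np,cv2
def world(m,d,u,v):
    T=np.linalg.inv(m["world_to_cam"]); z=d[v,u]
    c=np.stack([(u-m["cx"])/m["fx"]*z,(v-m["cy"])/m["fy"]*z,z],-1)
    return c@T[:3,:3].T+T[:3,3]
def cloud(m,d):
    v,u=np.mgrid[:d.shape[0],:d.shape[1]]
    return world(m,d,u,v)
def proj(m,p):
    c=m["world_to_cam"]@np.r_[p,1]; return np.array([m["cx"]+m["fx"]*c[0]/c[2],m["cy"]+m["fy"]*c[1]/c[2]])
E
python3 - <<'E'
from h import *
p=cv2.imread("pics/top0.png");d=np.load("pics/top0.npy");m=np.load("pics/topm.npy",allow_pickle=True).item()
a=cv2.resize(p[170:230,160:240],None,fx=8,fy=8,interpolation=cv2.INTER_CUBIC)[:, :]
b=cv2.resize(p[170:230,275:335],None,fx=4,fy=4,interpolation=cv2.INTER_CUBIC)
s=cv2.imread("pics/side0.png");c=cv2.resize(s[195:275,210:280],None,fx=4,fy=4,interpolation=cv2.INTER_CUBIC)[:240,:]
img=np.zeros((560,800,3),np.uint8)
img[:480,:640]=a; img[:240,640:800]=b[:240,40:200]; img[240:560,640-120:800]=cv2.resize(s[195:275,210:280],(280,320))
cv2.imwrite("pics/zoom.png",img)
W=cloud(m,d);hsv=cv2.cvtColor(p,cv2.COLOR_BGR2HSV)
def rep(n,mask,box):
    M=np.zeros(mask.shape,bool);x0,y0,x1,y1=box;M[y0:y1,x0:x1]=mask[y0:y1,x0:x1];M&=d>0
    q=W[M];print(n,len(q),q.mean(0).round(1),q.min(0).round(),q.max(0).round());return q
z=W[...,2];H,S,V=cv2.split(hsv)
bx=(162,175,235,225)
red=((H<8)|(H>172))&(S>150)
q=rep("red",red&(z>105)&(z<125),bx)
rr=cv2.minAreaRect(q[:,:2].astype(np.float32));print(rr)
rep("post",(z>140),bx)
rep("brass",(H>12)&(H<30)&(S>100),bx)
q=rep("base",(z>3)&(z<14)&(V<100),bx);print(cv2.minAreaRect(q[:,:2].astype(np.float32)))
rep("hinge?",(z>118)&(z<140),bx)
b2=(275,175,325,220)
rep("michead",(z>150),b2); q=rep("block",(z>38)&(z<52)&(S>80),b2);print(cv2.minAreaRect(q[:,:2].astype(np.float32)))
rep("big post",(z>120),(105,240,200,290))
rep("mug",(z>60),(225,100,265,150));rep("bino",(z>20),(88,175,150,235));rep("radio",(z>15),(345,180,410,245))
E
```

```text
red 333 [492.4 146.4 116.5] [464.  85. 108.] [521. 218. 124.]
((495.8619689941406, 150.80343627929688), (135.57191467285156, 32.51324462890625), 73.41567993164062)
post 23 [508.9 209.6 154.1] [503. 204. 141.] [515. 217. 161.]
brass 79 [466.1  99.7  83.1] [455.  82.   2.] [487. 130. 117.]
base 467 [478.3 131.8   8.2] [431.  65.   3.] [545. 247.  14.]
((502.8031921386719, 161.86227416992188), (187.54786682128906, 93.4024887084961), 70.0761489868164)
hinge? 121 [494.  151.9 121. ] [464.  84. 118.] [521. 221. 139.]
michead 113 [ 493.5 -156.   197.6] [ 481. -173.  154.] [ 509. -142.  209.]
block 391 [ 490.  -153.3   44.9] [ 448. -202.   39.] [ 543. -108.   52.]
((495.052978515625, -156.11349487304688), (69.24108123779297, 69.72103881835938), 39.37117385864258)
big post 997 [293.  266.2 153.8] [255. 181. 122.] [327. 365. 207.]
mug 248 [715.1   1.4  80.1] [671. -37.  61.] [776.  40.  99.]
bino 1370 [473.5 402.1  42.2] [392. 329.  20.] [556. 486.  58.]
radio 803 [ 456.1 -413.7   31.2] [ 361. -483.   15.] [ 525. -325.   42.]
```

View pics/zoom.png

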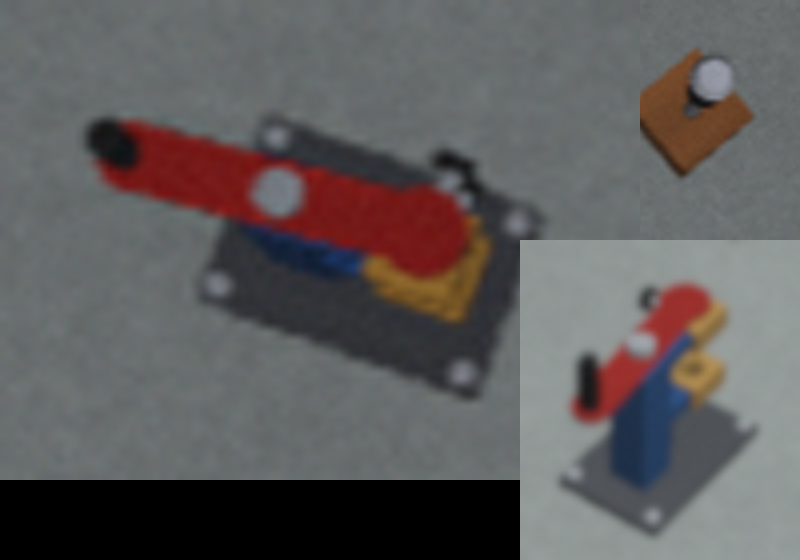

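```bash
cat >> h.py <<'E'
def onplane(m,u,v,z):
    T=np.linalg.inv(m["world_to_cam"]);r=T[:3,:3]@np.array([(u-m["cx"])/m["fx"],(v-m["cy"])/m["fy"],1]);o=T[:3,3]
    return o+r*(z-o[2])/r[2]
E
python3 - <<'E'
from h import *
from bench import env
m=np.load("pics/topm.npy",allow_pickle=True).item()
Z=lambda u,v:(160+(u+.5)/8-.5,170+(v+.5)/8-.5)
b=np.array([onplane(m,*Z(*q),10)[:2] for q in [(278,136),(517,223),(218,285),(463,373)]])
print(b.round(1)); c=b.mean(0)
for i,j in((0,1),(2,3),(0,2),(1,3)):
    e=b[j]-b[i];print(np.linalg.norm(e).round(1),np.degrees(np.arctan2(e[1],e[0])).round(1))
print("base centre",c)
print("pin",onplane(m,*Z(278,190),118)[:2]); print("posttop",onplane(m,*Z(104,136),155)[:2])
print("tongue end centre",onplane(m,*Z(424,230),116)[:2])
# side camera pin
s=np.load("pics/sidem.npy",allow_pickle=True).item()
S=lambda u,v:(210+(u-520)/4-.4,195+(v-240)/4-.4)
print("side pin",onplane(s,*S(641,344),118)[:2],"posttop",onplane(s,*S(589,357),155)[:2],"tongue",onplane(s,*S(685,311),116)[:2])
sb=np.array([onplane(s,*S(*q),10)[:2] for q in [(574,472),(652,517),(747,425)]]);print(sb.round(1))
# mic head
h=(275+ (640-640+40+713-640)/4,170+78/4);print("mic head",onplane(m,*h,200)[:2])
E
```

```text
[[535.5 170.9]
 [499.9  74.4]
 [475.1 193.6]
 [439.7  95.3]]
102.8 -110.2
104.5 -109.8
64.5 159.4
63.7 160.9
base centre [487.54267589 133.545632  ]
pin [496.03385471 154.79608372]
posttop [509.80477221 212.35654705]
tongue end centre [481.32723331 100.92755574]
side pin [494.86016228 152.72527513] posttop [509.59497089 211.29894234] tongue [477.48342075 112.57064511]
[[534.7 171.5]
 [474.5 194.5]
 [436.4  96.2]]
mic head [ 492.73607653 -156.26819882]
```

Both cameras agree:
- **Hinge:** about (495.5, 153.8).
- **Bracket yaw:** about −20°.
- **Post:** 60 mm from the hinge, as it should be.
- **Cover angle:** about 0.1 rad.
- **Bore:** predicted at about (476.7, 102.1).

I'll open the cover with the fingers straddling the post, then look with the wrist camera.

```bash
cat >> h.py <<'E'
from scipy.spatial.transform import Rotation as R
def down(deg): return (R.from_euler('z',deg,degrees=True)*R.from_euler('x',180,degrees=True)).as_quat()
PIN=np.array([495.5,153.8])
E
python3 - <<'E'
from h import *
from bench import env
def P(a,z,r=60):
    t=np.radians(a); return [*(PIN+r*np.array([np.cos(t),np.sin(t)])),z]
a0=76
env.command_gripper(32)
env.goto(P(a0,230),down(a0)); print(env.read_joints().round(2))
print(env.line_to(P(a0,126),max_force=15)); env.command_gripper(19)
print(env.read_finger_gap(),env.read_ft_force().round(1))
for a in list(range(82,161,6))+[160,163]:
    hit=env.line_to(P(a,126),down(a),velocity=60,max_force=25)
    if hit: print("hit",a,env.read_ft_force()); break
print(env.read_tcp_pos(),env.read_ft_force().round(1),env.read_t())
env.command_gripper(32); p=env.read_tcp_pos(); env.line_to([p[0],p[1],235])
b=[476.7,102.1]
env.goto([b[0],b[1],300],down(70))
m=env.camera_model("wrist");p,d=env.capture("wrist")
cv2.imwrite("pics/w1.png",p);np.save("pics/w1.npy",d);np.save("pics/w1m.npy",m,allow_pickle=True)
T=np.linalg.inv(m["world_to_cam"]);print(T.round(2)); print(env.read_tcp_pos(),env.read_t(),proj(m,[*b,110]),proj(m,[*PIN,116]))
E
```

```text
[ 0.39  0.31 -0.07  1.19 -0.    2.21]
False
19.022015202232833 [-0.  -0.2  0. ]
[438.60696189 172.22575802 126.12739838] [ 0.9  3.3 -1.7] 8.5917
[[ 9.4000e-01 -3.3000e-01 -1.0000e-01  5.0001e+02]
 [-3.4000e-01 -9.0000e-01 -2.7000e-01  1.7209e+02]
 [-0.0000e+00  2.9000e-01 -9.6000e-01  4.4165e+02]
 [ 0.0000e+00  0.0000e+00  0.0000e+00  1.0000e+00]]
[476.32939065 102.18485266 299.41939172] 11.1167 [256.46425915 164.21256472] [256.63930944 117.12629168]
```

View pics/w1.png

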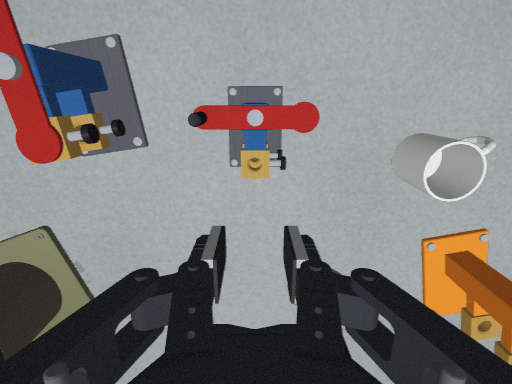

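The cover is open: the red bar lies parallel to the plate's short edge, with the tongue at (304,117) and the post at (197,119). The bore shows at (255,163), against a prediction of (256,164). I'll take a closer wrist view for sub-millimetre bore position, then one of the mic.

```bash
python3 - <<'E'
from h import *
from bench import env
b=np.array([476.7,102.1]);uy=np.array([np.cos(np.radians(70)),np.sin(np.radians(70))])
def shot(n,pt,yaw,z,off,box,zp):
    u=np.array([np.cos(np.radians(yaw)),np.sin(np.radians(yaw))])
    q=pt-off*u
    env.goto([*q,z+60],down(yaw));env.line_to([*q,z],velocity=200);env.pause(.2)
    m=env.camera_model("wrist");p,d=env.capture("wrist")
    cv2.imwrite(f"pics/{n}.png",p);np.save(f"pics/{n}.npy",d);np.save(f"pics/{n}m.npy",m,allow_pickle=True)
    c=proj(m,[*pt,zp]).round().astype(int);x0,y0=np.maximum(c-box,0);print(n,c,x0,y0,env.read_t())
    return cv2.resize(p[y0:y0+2*box,x0:x0+2*box],(400,400),interpolation=cv2.INTER_CUBIC)
A=shot("w2",b,70,150,60,50,110)
env.line_to([*(b-60*uy),300],velocity=250)
env.command_gripper(85)
mic=np.array([492.7,-156.3])
B=shot("w3",mic,20,300,90,60,204)
cv2.imwrite("pics/wz.png",np.hstack([A,B]))
E
```

```text
w2 [255 124] 205 74 12.325
w3 [254  78] 194 18 15.3083
```

View pics/wz.png

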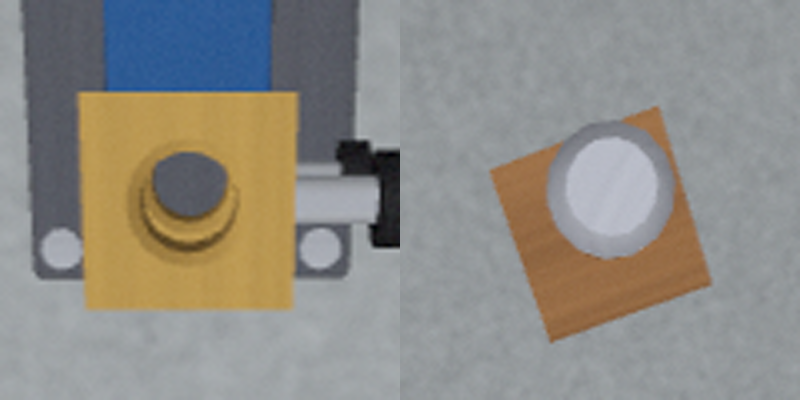

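```bash
python3 - <<'E'
from h import *
from bench import env
b=np.array([476.7,102.1]);mic=np.array([492.7,-156.3]);info=[];ims=[]
def shot(n,pt,yaw,z,off,zp,box=50):
    u=np.array([np.cos(np.radians(yaw)),np.sin(np.radians(yaw))])
    q=pt-off*u
    env.goto([*q,z],down(yaw));env.pause(.2)
    m=env.camera_model("wrist");p,d=env.capture("wrist")
    cv2.imwrite(f"pics/{n}.png",p);np.save(f"pics/{n}.npy",d);np.save(f"pics/{n}m.npy",m,allow_pickle=True)
    c=proj(m,[*pt,zp]).round().astype(int);x0,y0=np.maximum(c-box,0);print(n,c,x0,y0,env.read_t())
    ims.append(cv2.resize(p[y0:y0+2*box,x0:x0+2*box],(400,400),interpolation=cv2.INTER_CUBIC))
shot("m70",mic,70,250,60,204)
shot("m-110",mic,-110,250,60,204)
env.goto([*(mic*.3+b*.7),300],down(-110))
env.command_gripper(32)
shot("b-110",b,-110,185,60,110)
p=env.read_tcp_pos();env.line_to([p[0],p[1],280],velocity=250)
cv2.imwrite("pics/wz2.png",np.hstack([ims[2],cv2.resize(np.vstack(ims[:2]),(300,600))[:400]]) if 0 else np.vstack([np.hstack([cv2.resize(i,(400,400)) for i in ims[:2]])[100:300],np.hstack([ims[2],ims[2]*0])]))
np.set_printoptions(suppress=True)
# mic head centre: bright blob
for n in("m70","m-110"):
    im=cv2.imread(f"pics/{n}.png");d=np.load(f"pics/{n}.npy");m=np.load(f"pics/{n}m.npy",allow_pickle=True).item()
    W=cloud(m,d);M=(d>0)&(W[...,2]>198)&(np.hypot(W[...,0]-mic[0],W[...,1]-mic[1])<40)
    v,u=np.nonzero(M);print(n,u.mean(),v.mean(),len(u),W[M].mean(0),onplane(m,u.mean(),v.mean(),204))
m=np.load("pics/w2m.npy",allow_pickle=True).item();print("w2 bore",onplane(m,251.5,124.1,110),m["fx"])
m=np.load("pics/w3m.npy",allow_pickle=True).item();print("w3 mic",onplane(m,257.2,73.5,204))
E
```

```text
m70 [257 122] 207 72 16.4
m-110 [251 125] 201 75 19.1167
b-110 [254 122] 204 72 21.275
m70 262.9383921863261 119.74981217129978 1331 [ 496.62455594 -156.54887876  202.0965296 ] [ 496.63770169 -156.35038985  204.        ]
m-110 243.50314026517796 142.2602930914166 1433 [ 497.18253978 -154.99750812  212.37710179] [ 501.49575171 -147.44776496  204.        ]
w2 bore [474.76151318 102.79515799 110.        ] 283.86067777544315
w3 mic [ 496.72136522 -157.19067359  204.        ]
```

View pics/wz2.png

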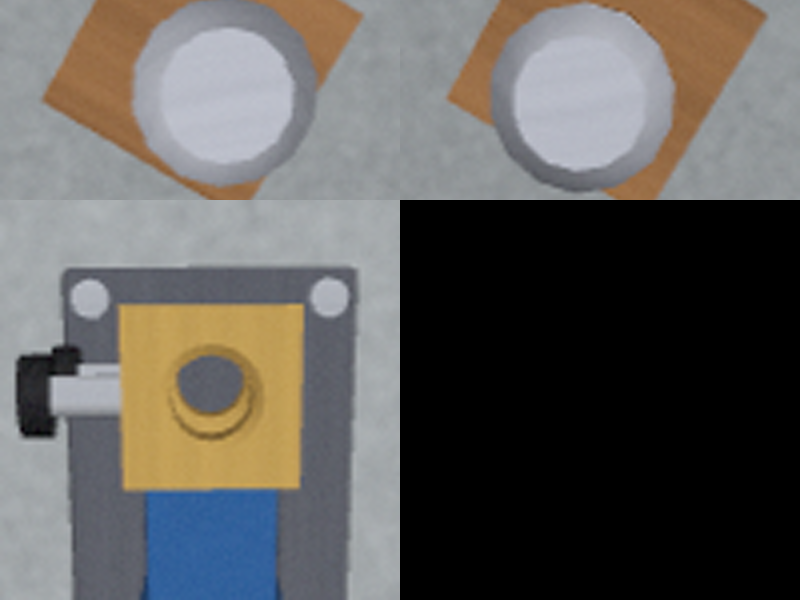

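```bash
python3 - <<'E'
from h import *
g=lambda n:np.load(f"pics/{n}m.npy",allow_pickle=True).item()
a=onplane(g("w2"),251.5,124.1,110);b=onplane(g("b-110"),256.8,120.2,110);print("bore",a,b,(a+b)/2)
a=onplane(g("m70"),263.4,120.35,204);b=onplane(g("m-110"),245.85,125.35,204);print("mic",a,b,(a+b)/2)
E
```

```text
bore [474.76151318 102.79515799 110.        ] [474.07231626 101.92305515 110.        ] [474.41691472 102.35910657 110.        ]
mic [ 496.79250718 -156.81185053  204.        ] [ 496.18313253 -157.21452448  204.        ] [ 496.48781986 -157.0131875   204.        ]
```

Opposite-yaw views agree to within 1 mm: bore (474.4, 102.4), mic (496.5, −157.0). I'll grasp and carry at yaw 70.

```bash
python3 - <<'E'
from h import *
from bench import env
b=np.array([474.4,102.4]);mic=np.array([496.5,-157.0])
env.goto([*mic,300],down(70)); env.command_gripper(85)
f0=env.read_ft_force()
print(env.line_to([*mic,141],velocity=120,max_force=12),env.read_tcp_pos())
env.command_gripper(10,50); print(env.read_finger_gap(),(env.read_ft_force()-f0).round(1))
print(env.line_to([*mic,200],velocity=60,max_force=25),(env.read_ft_force()-f0).round(1))
env.line_to([*mic,292],velocity=150)
env.line_to([*b,292],velocity=150); env.line_to([*b,272],velocity=80); env.pause(.3)
print(env.read_finger_gap(),env.read_tcp_pos(),(env.read_ft_force()-f0).round(1),env.read_moment().round(2),env.read_t())
m=env.camera_model("wrist");p,d=env.capture("wrist");cv2.imwrite("pics/w5.png",p)
s,ds=env.capture("side");sm=env.camera_model("side");np.save("pics/s5.npy",ds)
cv2.imwrite("pics/s5.png",s)
c=proj(sm,[*b,180]).round().astype(int);x0,y0=c-[40,60];print(x0,y0,proj(sm,[*b,110]),proj(sm,[*b,135]),proj(sm,[*b,291]))
A=cv2.resize(s[y0:y0+120,x0:x0+80],(400,600),interpolation=cv2.INTER_CUBIC)
B=cv2.resize(p[60:360,156:356],(400,600))
cv2.imwrite("pics/z5.png",np.hstack([A,B]))
E
```

```text
False [ 497.08512058 -157.20261316  141.68654751]
25.826060139797228 [-1.2 -0.5  3. ]
False [-0.9 -0.1 -1.7]
25.853608788801512 [474.72480135 102.47065046 272.44125443] [-0.8 -1.  -2.4] [-0.01  0.02 -0.04] 31.0833
214 131 [253.01691421 211.82381651] [253.22866381 204.46071325] [254.68262929 153.90242115]
```

View pics/z5.png

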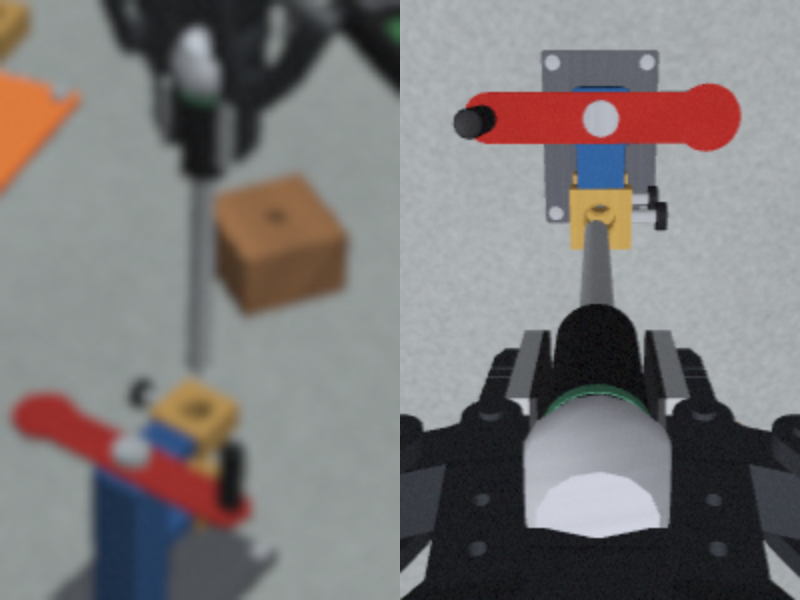

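The mic is held upright with its foot just above the bore: foot at (597,225) in the right panel, bore at about (600,213). There may be a lateral offset of about 1 mm, so I'll measure it on an enlarged crop.

```bash
python3 - <<'E'
from h import *
p=cv2.imread("pics/w5.png")
c=p[150:210,216:296]
cv2.imwrite("pics/z6.png",cv2.resize(c,(800,600),interpolation=cv2.INTER_CUBIC))
g=p.astype(int)
for r in (185,195,205): 
    print(r,[int(x) for x in cv2.cvtColor(p,cv2.COLOR_BGR2GRAY)[r,240:270]])
E
```

```text
185 [175, 174, 175, 175, 173, 173, 168, 154, 120, 115, 110, 99, 98, 97, 95, 94, 94, 94, 94, 95, 117, 162, 175, 173, 175, 177, 177, 177, 178, 175]
195 [170, 170, 171, 173, 175, 173, 166, 132, 117, 110, 108, 98, 96, 94, 93, 93, 90, 93, 91, 94, 95, 125, 180, 180, 179, 176, 174, 174, 175, 177]
205 [173, 177, 178, 177, 176, 169, 143, 115, 110, 104, 103, 97, 93, 94, 92, 90, 92, 96, 90, 95, 94, 102, 137, 177, 173, 170, 172, 174, 177, 175]
```

View pics/z6.png

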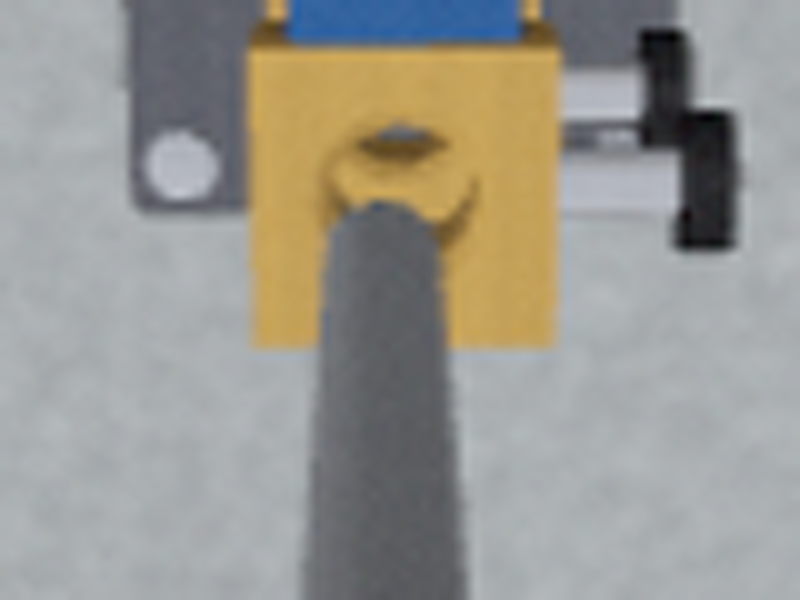

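```bash
python3 - <<'E'
from h import *
from bench import env
m=env.camera_model("wrist");t=env.read_tcp_pos()
uy=np.array([np.cos(np.radians(70)),np.sin(np.radians(70)),0]);ux=np.array([uy[1],-uy[0],0])
f=np.array([t[0],t[1],t[2]-134.7])
cr=lambda p:((proj(m,p)-[216,150]+.5)*10).round(0)
print("tcp",t,"foot flat far edge",cr(f+4*uy),"chamf far",cr(f+6*uy+[0,0,3]),"axis",cr(f), "axis+100",cr(f+[0,0,60]))
for b in ([474.4,102.4,110],[476,101.8,110]):
    b=np.array(b);print("bore",cr(b),"face near/far",cr(b-17*uy),cr(b+17*uy),"L/R",cr(b-17*ux),cr(b+17*ux),"ring",cr(b+10*uy),cr(b-10*uy))
E
```

```text
tcp [474.57138284 102.44934387 272.27466523] foot flat far edge [407. 229.] chamf far [407. 216.] axis [407. 267.] axis+100 [411. 458.]
bore [404. 204.] face near/far [404. 351.] [404.  51.] L/R [250. 204.] [558. 204.] ring [404. 115.] [404. 291.]
bore [420. 204.] face near/far [419. 352.] [420.  51.] L/R [265. 204.] [574. 204.] ring [420. 115.] [419. 291.]
```

Relative to the bore, the stem sits about 1.8 mm toward bracket −x and perhaps 0.7 mm toward +y, with no visible tilt. I'll correct for that and descend under force guard.

```bash
python3 - <<'E'
from h import *
from bench import env
uy=np.array([np.cos(np.radians(70)),np.sin(np.radians(70))]);ux=np.array([uy[1],-uy[0]])
t=np.array([474.4,102.4])+1.8*ux-.7*uy
env.line_to([*t,272],velocity=40);env.pause(.3);f0=env.read_ft_force()
for z in (250,235,225,212,203):
    hit=env.line_to([*t,z],velocity=40,max_force=8)
    f=env.read_ft_force()-f0;print(z,hit,env.read_tcp_pos().round(1),f.round(1),"ux,uy:",(f[:2]@ux).round(1),(f[:2]@uy).round(1),env.read_moment().round(2))
    if hit:break
print(env.read_t(),env.read_finger_gap())
E
```

```text
250 False [475.8 101.1 250. ] [-0.1 -0.3 -0.3] ux,uy: 0.0 -0.3 [ 0.04 -0.01  0.02]
235 False [475.6 101.1 234.7] [-0.3 -1.2  0.5] ux,uy: 0.1 -1.3 [-0.03  0.02  0.03]
225 False [475.5 101.1 224.6] [0.  0.1 1.2] ux,uy: 0.0 0.1 [-0.08 -0.01 -0.01]
212 False [475.6 101.1 211.7] [0.5 0.3 0.8] ux,uy: 0.4 0.5 [ 0.02 -0.06 -0.01]
203 False [475.5 101.1 202.6] [-0.7 -0.7  1.3] ux,uy: -0.4 -0.9 [-0.01 -0.01  0.06]
34.2083 25.545777803092804
```

The foot is inside the upper bushing with forces around 1 N, so it's free. I'll go on through the lower bushing.

```bash
python3 - <<'E'
from h import *
from bench import env
uy=np.array([np.cos(np.radians(70)),np.sin(np.radians(70))]);ux=np.array([uy[1],-uy[0]])
t=np.array([474.4,102.4])+1.8*ux-.7*uy
f0=env.read_ft_force()
for z in (196,188,180,170,160):
    hit=env.line_to([*t,z],velocity=30,max_force=8)
    f=env.read_ft_force()-f0;print(z,hit,env.read_tcp_pos().round(1),f.round(1),env.read_moment().round(2))
    if hit:break
env.pause(.5);print(env.read_t(),env.read_finger_gap(),env.read_ft_force().round(1))
b=[474.4,102.4]
ims=[]
for n in("side","wrist"):
    p,d=env.capture(n);m=env.camera_model(n);cv2.imwrite(f"pics/{n}9.png",p)
    if n=="side":
        c=proj(m,[*b,90]).round().astype(int);x0,y0=c-[40,60];ims.append(cv2.resize(p[y0:y0+120,x0:x0+80],(400,600),interpolation=cv2.INTER_CUBIC))
    else: ims.append(cv2.resize(p[60:360,156:356],(400,600)))
cv2.imwrite("pics/z9.png",np.hstack(ims))
E
```

```text
196 False [475.6 101.1 195.7] [ 1.6 -0.3  0. ] [-0.02 -0.01  0.05]
188 False [475.6 101.1 187.7] [ 0.3 -0.2 -1.2] [ 0.01 -0.01  0.  ]
180 False [475.6 101.1 179.7] [ 0.5  0.3 -0.3] [ 0.   -0.06  0.  ]
170 False [475.7 101.1 169.8] [ 0.8  0.5 -0.8] [ 0.02  0.02 -0.01]
160 False [475.6 101.1 159.8] [ 0.6  0.5 -0.3] [-0.04 -0.01  0.03]
36.8917 25.579783716149564 [-0.5 -0.6 -3.1]
```

View pics/z9.png

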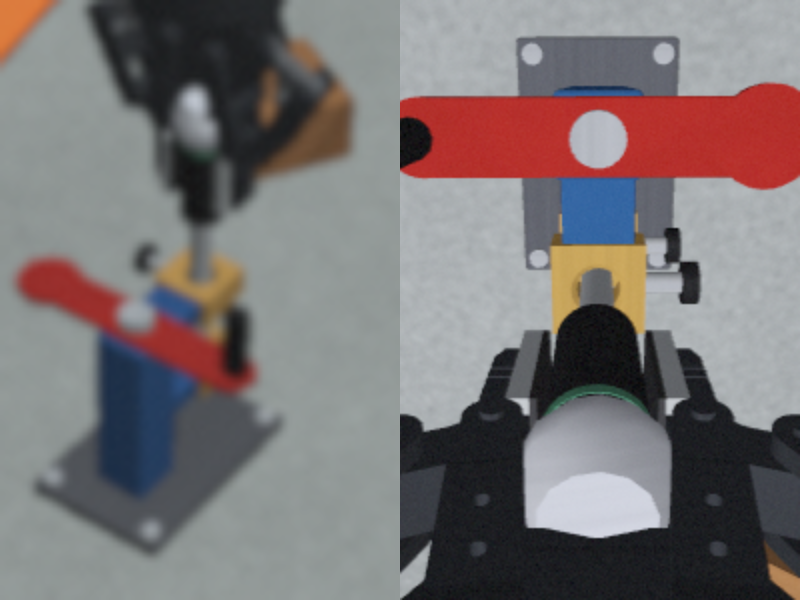

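The stem stands upright in the bushings, centred in the bore at (597,288), and the cover is still open. The mic sits in the wrist image where it did before insertion, so it hasn't slipped. The foot is at about 25 mm (allowed 10 to 41), so I'm handing in.

```bash
python3 -c "
from bench import env
print(env.read_t(),env.read_joint_vel().round(3),env.sign_off())"
```

```text
the job is handed in; nothing more can be done
36.9917 [ 0.     0.    -0.    -0.    -0.001 -0.   ] None
```

The job was handed in at about 37 s of the 64 s allowed. I swung the cover of the small blue clamp to its open stop, then lifted the mic out of its block. I lowered it through both bushings and left it held upright and still.

**Last checks:**
- **Foot height:** about 25 mm above the table by calculation from the tool height. That is about 18 mm below the lower bushing and 17 mm above the base plate. The foot itself was not seen directly.
- **Forces:** changes stayed under about 2 N during insertion, and about 3 N was left at the end, roughly the mic's weight.
- **Grip:** finger gap 25.6 mm against a 24 mm sleeve, with no slip visible in the wrist image.
- **Cover:** still fully open in the last picture. I read its angle from the images only.
- **Bystanders:** I did not re-measure the mug, radio and binoculars at the end. The arm kept well away from them.

**Disagreements:**
- The top camera and the wrist camera differed by 2 to 4 mm on the bore and mic positions, so I used the wrist values.
- Above the bore, the wrist image showed the stem about 1.8 mm off to the side, so I corrected for that before inserting.

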